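# Raise a mirror lid so the bench camera sees the red vial cap, and hold it

## Robot

A 6-joint arm with a two-finger parallel gripper is mounted at the origin on a cart in front of the work surface, level with it; the furniture and walls round the work are solid. World frame = base frame: x ahead of the robot, y to its left, z up, the work surface at z = 0. Lengths are in m, angles in rad, forces in N, time in s.
With the tool pointing down it reaches from about 0.4 to 0.825 m from the base axis. Payload 7 kg.
Tool frame: the origin (TCP) lies midway between the tips of the shut fingers; the grasp point (between the pads) lies arm.hold_point_z behind it (arm.hold_point_z is the distance from the TCP to the grasp point, in m); z points along the fingers, y is the line along which they close (so a half turn about z gives the same grasp; the last joint's range is limited). The gripper opens to 88 mm and grips with 3 to 60 N. Pads are 19 mm wide; open, the fingers measure 130 mm over their backs; the gripper's body (78 mm by 193 mm) begins 47 mm behind the grasp point.
Start: joints at [1.558, 0.359, 0.012, 0, -1.224, -0.288], TCP at [0.2, 0.645, 0.227] pointing down, gripper open.
Joint ranges: [-3.07, 3.07], [-1.43, 2.12], [-1.02, 1.25], [-3.03, 1.67], [-3.05, -0], [-3.03, 3.03]. Speed limits (rad/s): [2.39, 2.39, 3.01, 3.14, 3.14, 3.14].

## Interface

Orientations are given as [roll, pitch, yaw] about the fixed x, y, z axes, in that order (R = Rz(yaw) Ry(pitch) Rx(roll)).
In Python, from station import arm gives the robot as it stands.
- The arm moves only by the shell command python3 -m crank 'ROWS' [OPENING] [FORCE]. ROWS is JSON, a list that holds one entry, the list of rows, each a list of 4 numbers: the shift along the tool's x, y, z in units of 25 mm (1.0 is 25 mm), then the turn about the tool's z in units of 5 degrees (1.0 is 5 degrees). A call has 1 to 12 rows; each row is the pose to reach, as a shift and turn from the pose commanded when the call began, along the tool's axes at that moment; what a row does not reach only later rows make up. A row lasts 1/8 s, in which the tool goes at most 62.5 mm and 10.7 degrees, less where a joint would pass 70% of its speed; a pose out of reach is approached as far as the arm can. A call with a gripper value outside its range is refused whole. OPENING is the closure, from 0 (fully open) to 1 (shut), set as the call begins (- or left out, the last holds). The fingers move at their own pace and stop on an object; FORCE is the grip in N (left out, the last holds). Time passes only in rows, so rows that repeat a pose let the fingers close. It gives the time, the measured TCP pose, the force, the opening and the grip force at its end, in the units of the state.
- arm.get_state(): the state, without advancing time (a new reading comes with each control period).
- arm.grab_frame(name): name is "scene" or "top" or "wrist"; returns (picture, depth): 384x512x3 uint8, red, green, blue; 384x512 float32, m along the optical axis (not along the pixel's ray), 0 where there is no reading.
- arm.get_calibration(name): a dict with "mtx" (3x3 intrinsics, pixels), "R" (3x3) and "t" (3): a world point X has camera coordinates R X + t; the wrist camera has in their place "mount" (4x4, takes a point from camera to tool coordinates, whose origin is the TCP and whose axes are the flange's). Camera axes: x right, y down, z forward; pixel columns grow to the right and rows downward; lengths in m; the calibration is good to about 2 mm. A picture is of the moment at which its call begins: read the wrist's pose just before it. get_calibration takes no time and is no camera call.
- arm.job_done(): hands the job in; it is judged then, once.
Trained networks look in the newest picture that a camera, given by its name, has taken for a name from the list of things; names that differ only in an ending like _2 or _b are one class to them, and where a whole thing is asked for, a point or a joint stands for the part that bears it (a point fixed in the world has none). Each returns a list of dicts, best first, with "score" (0 to 1); they miss things now and then, are a little off and sometimes report something else, mostly with a low value. They report only what shows in the picture. A call takes as long as a camera call.
- arm.recognise(thing, camera): "extent" ([left, top, width, height] in pixels, round what is visible of it).
- arm.trace(thing, camera): "mask" (384x512 bool, what is visible of it) and "extent" ([left, top, width, height] in pixels, round what is visible of it).
The state is a dict: "t": time; "q": joint angles; "qd": joint speeds; "joint_efforts": joint torques, N m; "eef_pos": TCP position; "ee_rot": TCP orientation; "force": force on the tool from outside, world axes, zero at the start; "moment": the same for the moment, N m; "width": finger opening in m; "gripper_force": force on a finger pad.
Only numpy, scipy, OpenCV 4.12 (cv2) and the standard library are available. Lean on these libraries where they do the work, as an engineer would, in place of code of your own. Each camera call takes 0.05 s, during which the arm holds its last target. There are 200 camera calls.

## Task

Swing the steel hasp off the catch of the inspection case, then raise the blue lid, which has a mirror under it, by its bar handle until the case's small camera would see the top of the red-capped vial reflected on the red line that runs across the middle of the mirror. Finish holding the lid still at that angle with the gripper (it falls shut if let go). Leave both vials and the roll of label tape beside the case standing where they are, and do not force the lid while the hasp is still over it.

Things in the scene. Friction and masses are not known exactly. Their poses are not given: they have to be found in the camera images.
- case: white inspection case, fixed to the bench, 170 (x) x 220 (y) mm, walls 54 mm high (18 mm at the front), floor 5 mm thick, wall 5 mm. Origin: centre of its underside; x points to the hinge side (away from the robot), y to the left where the camera stands on its post (post, bracket and head fill about x -140 to -60, y 95 to 190, up to z 145 mm), z up. It does not move. A hasp pedestal stands on its right side at x -50, y -130 mm
- lens (a point): centre of the front lens of the small black camera, fixed to the case at (-92, 150, 125) mm in the case's frame; the camera looks at the mirror with a wide view and takes in the whole mirror at any lid angle asked
- lid (a joint): lid hinge, rad: 0 shut, grows as the front edge rises (1.57 upright), limit 1.7; near frictionless, the 250 g lid falls shut when let go. Hinge axis along the case's y at (85, 54) mm (x, z in the case's frame). At angle a the mirror plane runs from the hinge along (-cos a, sin a) in the case's x, z and faces toward the front and down, (-sin a, -cos a). The lid is 170 x 220 x 8 mm
- mirror_hinge (a point): point on the hinge line in the plane of the mirror face, mid width, at (85, 0, 53) mm in the case's frame when shut (it stays within 1 mm of that)
- mirror_centre (a point): centre of the mirror face on the lid's underside, 85 mm from the hinge axis; mirror 120 mm (hinge to front) x 180 mm wide; a 2 mm red line runs across its width through this point, parallel to the hinge. The reflection is right where light from the cap top, mirrored by the plane, reaches the lens from this line
- bar (a point): middle of the lid's round steel bar handle, 10 mm thick, parallel to the hinge, 110 mm long, with 40 mm of open gap between it and the lid's front edge; 210 mm from the hinge axis and 6 mm to the outer side of the hinge axis, so at z 60 mm when shut. The bar can turn between gripping pads as the lid rises. Arms of 8 mm rod hold its ends
- hasp (a joint): steel hasp, swivels level about an upright pin: 0 = across the lid over its catch plate (pointing to the case's +y), grows clockwise seen from above, 1.57 = pointing to the case's +x beside the case, limit 1.8. It is off the lid beyond 1.3 rad. A little friction keeps it where it is left. While over the catch it truly blocks the lid
- hasp_knob (a point): upright red knob on the hasp, 13 mm thick (16 mm at its top), 45 mm from the pivot; this point is half way up; the knob stands from 18 mm below to 14 mm above this point, the strap (14 mm wide, 4 mm thick) is below it
- hasp_pivot (a point): pivot of the hasp, at (-50, -130, 72.5) mm in the case's frame
- vial_red: small vial, cream body 20 mm thick with red cap, 43 mm tall, standing loose on the case floor; origin at the centre of its underside, the cap's top is 43 mm above it. Under the shut lid; it may stand in the front or the rear part of the case
- vial_blue: the same with white body and blue cap, the other vial in the case; not the one to show
- roll: roll of cream label tape, 52 mm across, 50 mm tall, standing on the bench to the left of the case near the incubator; bystander, origin at the centre of its underside

How it is judged:
On the way, in this order (a step that is already met when the one before it is completed fails the run):
1. the hasp is swung off the lid, the lid still shut (value of joint hasp above 1.3 rad and value of joint lid below 0.1 rad), for 0.1 s.
2. the gripper raises the lid (value of joint lid above 0.4 rad and contact force between the fingers and lid above 0.2 N), for 0.1 s.
At the end, for the whole second after the job is handed in: the fingers hold the lid still (under 0.05 rad/s, over 0.2 N) where the red cap top is reflected to the lens within 10 mm of the mirror's red line (0.06 to 0.1 rad of lid angle either way); hasp beyond 1.3 rad; both vials upright, within 10 mm of where they stood (((x of vial_red in the frame of case between -0.0675 and -0.0625 m and value of joint lid between 1.173 and 1.302 rad) or (x of vial_red in the frame of case between -0.0625 and -0.0575 m and value of joint lid between 1.161 and 1.293 rad) or (x of vial_red in the frame of case between -0.0575 and -0.0525 m and value of joint lid between 1.15 and 1.284 rad) or (x of vial_red in the frame of case between -0.0525 and -0.0475 m and value of joint lid between 1.137 and 1.274 rad) or (x of vial_red in the frame of case between -0.0475 and -0.0425 m and value of joint lid between 1.123 and 1.263 rad) or (x of vial_red in the frame of case between -0.0425 and -0.0375 m and value of joint lid between 1.109 and 1.251 rad) or (x of vial_red in the frame of case between -0.0375 and -0.0325 m and value of joint lid between 1.092 and 1.239 rad) or (x of vial_red in the frame of case between -0.0325 and -0.0275 m and value of joint lid between 1.075 and 1.225 rad) or (x of vial_red in the frame of case between -0.0275 and -0.0225 m and value of joint lid between 1.057 and 1.21 rad) or (x of vial_red in the frame of case between -0.0225 and -0.0175 m and value of joint lid between 1.037 and 1.195 rad) or (x of vial_red in the frame of case between -0.0175 and -0.0125 m and value of joint lid between 1.015 and 1.177 rad) or (x of vial_red in the frame of case between -0.0125 and -0.0075 m and value of joint lid between 0.991 and 1.158 rad) or (x of vial_red in the frame of case between -0.0075 and -0.0025 m and value of joint lid between 0.964 and 1.136 rad) or (x of vial_red in the frame of case between -0.0025 and 0.0025 m and value of joint lid between 0.936 and 1.113 rad) or (x of vial_red in the frame of case between 0.0025 and 0.0075 m and value of joint lid between 0.905 and 1.087 rad) or (x of vial_red in the frame of case between 0.0075 and 0.0125 m and value of joint lid between 0.87 and 1.058 rad) or (x of vial_red in the frame of case between 0.0125 and 0.0175 m and value of joint lid between 0.833 and 1.025 rad) or (x of vial_red in the frame of case between 0.0175 and 0.0225 m and value of joint lid between 0.794 and 0.989 rad) or (x of vial_red in the frame of case between 0.0225 and 0.0275 m and value of joint lid between 0.752 and 0.948 rad) or (x of vial_red in the frame of case between 0.0275 and 0.0325 m and value of joint lid between 0.708 and 0.902 rad) or (x of vial_red in the frame of case between 0.0325 and 0.0375 m and value of joint lid between 0.665 and 0.851 rad) or (x of vial_red in the frame of case between 0.0375 and 0.0425 m and value of joint lid between 0.623 and 0.795 rad) or (x of vial_red in the frame of case between 0.0425 and 0.0475 m and value of joint lid between 0.585 and 0.736 rad) or (x of vial_red in the frame of case between 0.0475 and 0.0525 m and value of joint lid between 0.55 and 0.678 rad)) and velocity of joint lid between -0.05 and 0.05 rad/s and contact force between the fingers and lid above 0.2 N and value of joint hasp above 1.3 rad and angle between each of vial_red, vial_blue's own z axis and vertical below 0.1 rad and distance of each of vial_red, vial_blue from where it was at the start of the episode below 0.01 m); the arm keeps its last pose, push and grip.
It fails at once if the lid is forced up while the hasp is still over it (value of joint hasp below 0.9 rad and value of joint lid above 0.12 rad).
It fails at once if a vial is knocked about (distance of any of vial_red, vial_blue from where it was at the start of the episode above 0.02 m).
It fails at once if the roll of label tape is knocked about (distance of roll from where it was at the start of the episode above 0.03 m).
It also fails if it takes over 53 s, if anything falls off the work surface, if the arm or the gripper's body presses on something with over 40 N, if the wrist force passes 120 N, or if a joint passes its speed limit or range.

## Working session

There is one attempt and no reset: what is moved stays moved. The work goes in short steps, Python scripts to look and compute and a shell command to move; the robot and the scene stay as the last step left them, time stands still between calls to the robot, and variables do not carry over. Pictures are saved under pics/ and viewed, at most 10 in all, crops included, and the job is handed in when it is done.

```bash
mkdir -p pics; ls
cat > h.py <<'E'
from station import arm
import numpy as np, cv2
from scipy.spatial.transform import Rotation as Ro
def world(cam,st=None):
    "grab: returns pic, HxWx3 world points"
    st=arm.get_state(); im,d=arm.grab_frame(cam); c=arm.get_calibration(cam)
    K=np.array(c["mtx"]); v,u=np.mgrid[0:384,0:512]
    P=np.stack([(u-K[0,2])/K[0,0]*d,(v-K[1,2])/K[1,1]*d,d],-1)
    if "mount" in c:
        M=np.array(c["mount"]); P=P@M[:3,:3].T+M[:3,3]
        R=Ro.from_euler('xyz',st["ee_rot"]).as_matrix(); P=P@R.T+np.array(st["eef_pos"])
    else:
        P=(P-np.array(c["t"]))@np.array(c["R"])
    P[d==0]=np.nan
    return im,P
E
python3 - <<'E'
from h import *
print(arm.hold_point_z); print(arm.get_state())
ims=[]
for cam in ["scene","top"]:
    im,P=world(cam); ims.append(im); np.save(f"{cam}.npy",P)
    for th in ["case","lid","bar","hasp","hasp_knob","lens","roll"]:
        r=arm.trace(th,cam)[:2]
        for o in r:
            m=o["mask"]; p=P[m]; p=p[~np.isnan(p[:,0])]
            print(cam,th,round(o["score"],2),o["extent"],np.round(np.median(p,0),4) if len(p) else None, np.round(np.percentile(p,[2,98],axis=0),3).tolist() if len(p) else None)
cv2.imwrite("pics/a.png",cv2.resize(np.hstack(ims)[...,::-1],(800,300)))
cv2.imwrite("pics/top.png",ims[1][...,::-1])
E
```

```text
pics
0.0188
{'t': 0.0, 'q': array([ 1.55811620e+00,  3.59399254e-01,  1.10765857e-02, -3.64899207e-04,
       -1.22410661e+00, -2.88087127e-01]), 'qd': array([-0.001099  ,  0.00058619, -0.00037438,  0.0010481 , -0.00059003,
        0.00094099]), 'joint_efforts': array([ 9.52384798e-04, -5.82716453e+01,  2.93057477e+01,  6.99715421e+00,
        7.24798796e-03, -1.64380212e-04]), 'eef_pos': array([0.19985496, 0.64422559, 0.22561975]), 'ee_rot': array([ 3.13992952e+00, -1.35108301e-04, -3.00891407e-01]), 'force': array([0.39816929, 0.24165849, 0.413617  ]), 'moment': array([ 0.02348908, -0.06182807, -0.0453607 ]), 'gripper_force': 0.0, 'width': 0.0875891161018348}
scene case 0.76 [193.7, 179.7, 168.7, 107.3] [0.5501 0.0415 0.0636] [[0.48, -0.083, 0.003], [0.681, 0.224, 0.14]]
scene case 0.68 [236.0, 183.2, 127.3, 83.2] [0.5878 0.0379 0.0642] [[0.476, -0.068, 0.057], [0.686, 0.148, 0.067]]
scene lid 0.89 [237.2, 184.4, 125.8, 83.2] [0.5894 0.0359 0.0642] [[0.476, -0.068, 0.059], [0.687, 0.146, 0.067]]
scene bar 0.62 [235.9, 180.5, 128.6, 88.1] [0.5879 0.0374 0.0642] [[0.476, -0.068, 0.05
[... 589 characters left out ...]
688, 0.222, 0.143]]
top lid 0.75 [255.6, 169.6, 98.4, 98.9] [0.6009 0.0422 0.0643] [[0.483, -0.067, 0.061], [0.689, 0.144, 0.068]]
top bar 0.67 [255.2, 172.0, 99.2, 96.9] [0.5994 0.0424 0.0643] [[0.483, -0.067, 0.061], [0.689, 0.146, 0.068]]
top hasp 0.5 [327.1, 233.1, 28.3, 13.8] [ 0.5403 -0.0587  0.0742] [[0.528, -0.089, 0.048], [0.552, -0.024, 0.106]]
top hasp_knob 0.73 [330.5, 233.0, 29.7, 12.0] [ 0.5403 -0.0587  0.0746] [[0.526, -0.09, 0.047], [0.552, -0.024, 0.106]]
top lens 0.95 [210.7, 172.2, 148.6, 97.0] [0.5841 0.0548 0.0642] [[0.484, -0.072, 0.003], [0.692, 0.222, 0.143]]
top roll 0.75 [151.5, 204.8, 25.5, 19.0] [0.5913 0.3835 0.0489] [[0.568, 0.359, -0.001], [0.616, 0.41, 0.053]]
```

View pics/a.png

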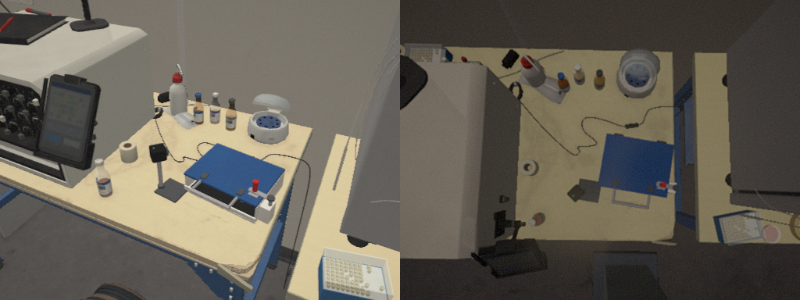

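View pics/top.png

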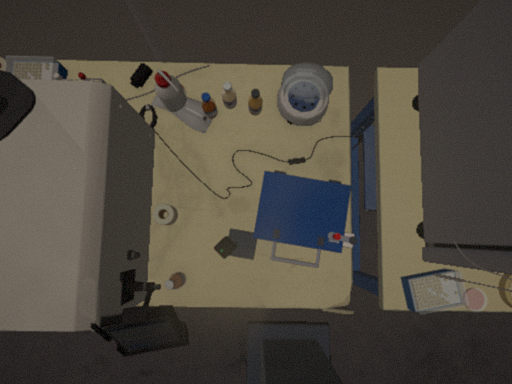

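```bash
cat > fit.py <<'E'
from h import *
import sys
from scipy.optimize import minimize
for cam in sys.argv[1:]:
    im,P=world(cam); I=im.astype(int)
    m=(I[...,2]>I[...,0]+35)&(P[...,2]>.055)&(P[...,2]<.072)&(abs(P[...,0]-.6)<.2)&(abs(P[...,1]-.04)<.2)
    n,l,s,_=cv2.connectedComponentsWithStats(m.astype(np.uint8)); m=l==1+np.argmax(s[1:,4])
    q=P[m][:,:2].astype(np.float32)
    (c,sz,a)=cv2.minAreaRect(q*1000); a=a-90 if a>45 else a
    print(cam,"rect",np.round(c,1),np.round(sz,1),"yaw",round(a,2))
    red=(I[...,0]>I[...,1]+60)&(P[...,2]>.08)&(P[...,2]<.115)&(abs(P[...,0]-.55)<.1)&(abs(P[...,1])<.15)
    print(" knob",np.round(np.nanmean(P[red],0),4),red.sum(),"zmax",np.nanmax(P[red][:,2]) if red.any() else None)
    ya=np.deg2rad(a); R=np.array([[np.cos(ya),-np.sin(ya)],[np.sin(ya),np.cos(ya)]]); c=np.array(c)/1000
    L=(P[...,:2]-c)@R
    b=(abs(L[...,1])<.045)&(L[...,0]<-.1)&(L[...,0]>-.15)&(P[...,2]>.04)&(P[...,2]<.08)
    print(" bar local",np.round(np.nanmedian(L[b],0),4),np.nanmedian(P[b][:,2]),b.sum())
    if red.any(): print(" knob local",(np.nanmean(P[red],0)[:2]-c)@R)
    pv=(abs(L[...,0]+.05)<.03)&(abs(L[...,1]+.13)<.02)&(P[...,2]>.05)&(P[...,2]<.09)
    print(" piv",np.nanmedian(L[pv],0),np.nanmedian(P[pv][:,2]))
    hd=(P[...,2]>.12)&(abs(L[...,0]+.1)<.06)&(abs(L[...,1]-.14)<.07)
    print(" head",np.nanmedian(L[hd],0),np.nanmax(P[hd][:,2]) if hd.any() else 0)
E
python3 fit.py top scene
```

```text
top rect [605.1  38.6] [216.2 166.3] yaw -8.71
 knob [ 0.5441 -0.0363  0.1047] 36 zmax 0.10951329695366127
 bar local [-0.1252 -0.0008] 0.06393693733772621 155
 knob local [-0.04886398 -0.08335185]
 piv [-0.05064528 -0.12418117] 0.07323560232243065
 head [-0.11404287  0.16569181] 0.14705456677807632
scene rect [602.7  39.7] [219.1 171.9] yaw -8.58
 knob [ 0.5401 -0.0374  0.0976] 89 zmax 0.10685491373370633
 bar local [-0.1267 -0.0018] 0.0638709614030102 223
 knob local [-0.05040138 -0.08558275]
 piv [-0.0521343  -0.12678812] 0.07049363692851608
 head [-0.1191073   0.15967933] 0.14548326390162866
```

Run:
```python
from h import *
for n in ["top","scene"]:
    P=np.load(n+".npy"); a=np.array([.2,.644]); d=np.array([.342,-.681]); L=np.linalg.norm(d); d/=L
    for s in np.arange(0.1,1.0,.1):
        r=P[...,:2]-a; u=r@d; v=r@np.array([-d[1],d[0]])
        m=(abs(u-s)<.05)&(abs(v)<.13); print(n,round(s,1),np.nanmax(P[m][:,2]) if m.any() else None)
```

```text
top 0.1 -0.7402678164640543
top 0.2 0.3408309842341917
top 0.3 0.36760108237616745
top 0.4 0.3661595925009855
top 0.5 0.14686982433275114
top 0.6 0.07089123380546383
top 0.7 0.07373513423556667
top 0.8 0.10738289857515783
top 0.9 0.3829455344311544
scene 0.1 0.04343764134259189
scene 0.2 0.3397894301670261
scene 0.3 0.36550023797286973
scene 0.4 0.36517175523128875
scene 0.5 0.1454737824768066
scene 0.6 0.07019278700441559
scene 0.7 0.0747746905174643
scene 0.8 0.10653499598682627
scene 0.9 0.47613054944851
```

Run:
```python
from h import *
T=np.concatenate([np.load(n+".npy").reshape(-1,3) for n in ["top","scene"]])
T=T[~np.isnan(T[:,0])]
ys=np.arange(.85,-.5,-.05); print("x\\y",*["%4d"%(y*100) for y in ys])
for x in np.arange(0.0,1.0,.05):
    o=[]
    for y in ys:
        m=(abs(T[:,0]-x)<.025)&(abs(T[:,1]-y)<.025); o.append("%4d"%(T[m][:,2].max()*100) if m.any() else "   .")
    print("%3d"%(x*100),*o)
```

```text
x\y   85   80   74   69   64   59   54   49   44   39   34   29   24   19   14    9    4    0   -5  -10  -15  -20  -25  -30  -35  -40  -45
  0  -74  -73  -74  -74  -73  -73  -73  -74  -74  -74  -74  -74  -74  -65  -64  -46    .    .    .    .    .  -65  -73  -74  -73  -74  -74
  5  -73  -74  -74    .    .    .  -74  -74  -74  -73  -73  -73  -73  -64  -64  -34   27   27    .    .  -64  -64  -74  -73  -74  -74  -73
 10  -74    .    .    .    .    .    .    .  -74  -74  -74  -73  -74  -64  -63  -17   25   26   25  -17  -64  -64  -73  -74  -73  -74  -74
 15    .    .    .    .    .    .    .  -74  -74  -74  -74  -74  -74  -65  -64  -63  -64  -64  -64  -64  -64  -64  -74  -74  -73  -73  -74
 20    .    .    .  -74  -75  -74    .  -74  -74  -74  -74  -73  -74  -74  -74  -74  -73  -74  -74  -74  -74  -74  -73  -73  -74  -73  -74
 25    .    .    .    .    .    .    .    .    .    .    .    .    .    .    .    .    .    .    .    .    .    .  -74  -73  -74  -73  -75
 30  -74    .    .    .    .    .    .    .    .   24   22   20    .    .    .    .    .    .    .    .    .    .    .  -74  -7
[... 1118 characters left out ...]
    .
 75   35   35   35   35   34   41   34   34   33   32    0    0    0    0    0    0    2    0    0    0    0    0   44    0  -74    .    .
 80   35   35   33   33   34   34   34   34   33   32    0    0    0    0    0    0    0    0    1    0    0    0   44    0  -73    .    .
 85    .    .    .    .    .    .    .    0    2   11   20   12   12    7   11   13   15   15    4    0    0    0   43    0  -74    .    .
 90    .    .    7    7    8    9    0    0    2   19   20   12   12   12   12   14   15   15   12    0    0    0   43    2  -74    .    .
 95    4    7    7    7    8    9    4    4    4    0   11    0    0    0    0   13   14   14    5    0    0    0   43    1  -74    .    .
```

Run:
```python
import cv2,numpy as np
im=cv2.imread("pics/top.png"); c=cv2.resize(im[190:384,60:260],(800,600),interpolation=cv2.INTER_CUBIC)
cv2.imwrite("pics/c.png",cv2.convertScaleAbs(c,alpha=2))
```

```text
(no output)
```

View pics/c.png

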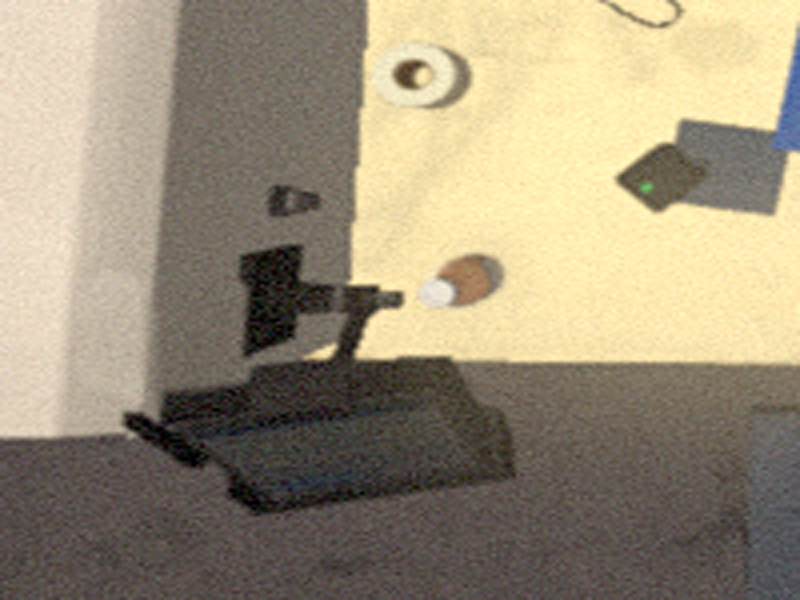

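The crop shows a tablet on an arm (tablet ~(340,430), bracket at ~(320,300)), roll at (420,75) and a bottle at (455,285). The tablet reaches z≈0.37 and lies on the direct path, so I rise above it first.

```bash
python3 -m crank '[[[0,0,-1,0],[0,0,-3,0],[0,0,-5,0],[0,0,-7,0],[0,0,-8.4,0],[0,0,-9,0],[0,0,-9,0]]]' 0 10; python3 -c "
from h import *
s=arm.get_state();print(s['q'],s['eef_pos'],s['ee_rot'])
im,P=world('wrist');cv2.imwrite('pics/w.png',im[...,::-1])
print(np.nanmax(P[...,2]))"
```

```text
t: 1.78
eef_pos: [0.1999, 0.6449, 0.4519]
ee_rot: [-3.141, 0.0, -0.301]
force: [0.1, 0.2, -0.8]
width: 0.0876
gripper_force: 0.0
[ 1.55812476e+00  3.16301158e-01  4.44889231e-01 -1.47777592e-04
 -1.69821450e+00 -2.88055094e-01] [0.19993188 0.64486648 0.45193654] [-3.14051259e+00  4.72874615e-04 -3.00707538e-01]
0.5687524917210837
```

View pics/w.png

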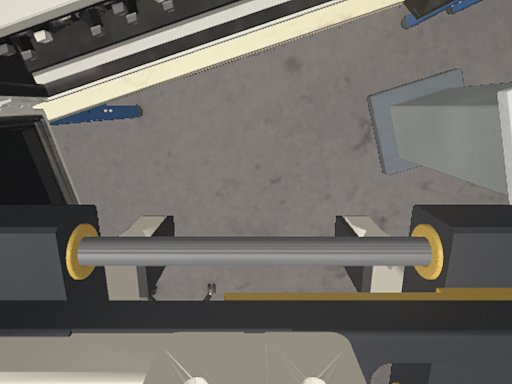

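The wrist view shows open fingers over the floor, with the robot column at right (430,120) and nothing below. Now traversing above the tablet.

```bash
python3 -m crank '[[[1,1,0,0.8],[3,3,0,2.4],[5,5,0,4],[7,7.2,0,5.6],[9,9.4,0,7],[11,11.6,0,8.6],[13,13.6,0,10.2],[15,15.6,0,11.8],[17,17.8,0,13.4],[19,19.8,0,14.8],[20.5,21.4,0,16],[21.1,22,0,16.3]]]'; python3 -m crank '[[[0,0,0,0],[0,0,0,0]]]'
```

```text
t: 3.32
eef_pos: [0.5232, -0.0039, 0.4498]
ee_rot: [3.139, -0.001, -1.725]
force: [1.7, 0.8, 0.0]
width: 0.0877
gripper_force: 0.0
t: 3.58
eef_pos: [0.5228, -0.0021, 0.45]
ee_rot: [3.139, -0.001, -1.724]
force: [-0.4, 1.1, -0.5]
width: 0.0872
gripper_force: 0.0
```

```bash
python3 -m crank '[[[0.3,-0.2,1,0],[1.3,-1,3,0],[1.3,-1,5,0],[1.3,-1,7,0],[1.3,-1,8,0],[1.3,-1,8,0]]]'
python3 - <<'E'
from h import *
s=arm.get_state(); im,P=world('wrist'); I=im.astype(int); cv2.imwrite('pics/w2.png',im[...,::-1])
print(s['eef_pos'],s['ee_rot'])
red=(I[...,0]>I[...,1]+60)&(P[...,2]>.08)&(P[...,2]<.115)
n,l,st,ce=cv2.connectedComponentsWithStats(red.astype(np.uint8))
for k in range(1,n):
    if st[k,4]>30:
        p=P[l==k]; print(st[k],p.mean(0),np.percentile(p,[2,98],axis=0).round(4))
        t=p[p[:,2]>np.percentile(p[:,2],95)-.003]; print('top c',(t.min(0)+t.max(0))/2,len(t))
E
```

```text
t: 4.32
eef_pos: [0.5413, -0.0364, 0.2497]
ee_rot: [3.138, -0.001, -1.721]
force: [0.1, 0.6, 0.7]
width: 0.0873
gripper_force: 0.0
[ 0.54133162 -0.03643564  0.24968066] [ 3.13774967e+00 -1.27222755e-03 -1.72086151e+00]
[244 165  15  18 202] [ 0.54345675 -0.03748988  0.10214096] [[ 0.537  -0.0441  0.0835]
 [ 0.5505 -0.03    0.105 ]]
top c [ 0.54366095 -0.03664266  0.10353468] 178
```

View pics/w2.png

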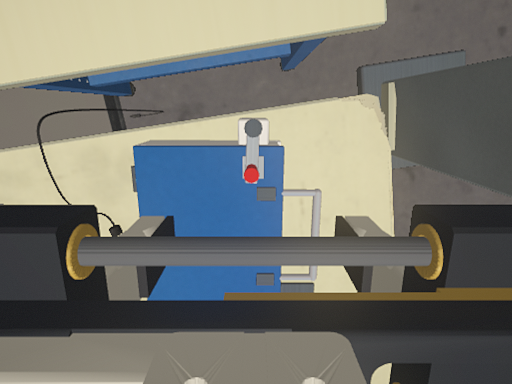

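The picture shows the red knob at (251,174), hasp pivot at (253,128), bar at (316,235). Descend on the knob and close.

```bash
python3 -m crank '[[[0,-0.1,1,0],[0,-0.1,3,0],[0,-0.1,5,0],[0,-0.1,6.2,0],[0,-0.1,6.7,0],[0,-0.1,6.7,0]]]' 0.5; python3 -m crank '[[[0,0,0,0],[0,0,0,0],[0,0,0,0],[0,0,0,0],[0,0,0,0]]]' 0.98 12
```

```text
t: 5.12
eef_pos: [0.5461, -0.0376, 0.0848]
ee_rot: [-3.141, 0.0, -1.722]
force: [0.5, -0.0, 0.6]
width: 0.0447
gripper_force: 0.0
t: 5.75
eef_pos: [0.5457, -0.0381, 0.0845]
ee_rot: [-3.141, 0.0, -1.723]
force: [-1.0, 0.9, 4.7]
width: 0.0153
gripper_force: 12.0
```

```bash
python3 -m crank '[[[0.02,-0.2,0,0],[0.07,-0.5,0,0],[0.2,-0.85,0,0],[0.4,-1.15,0,0],[0.6,-1.35,0,0],[0.85,-1.5,0,0],[1.15,-1.68,0,0],[1.5,-1.77,0,0],[1.75,-1.8,0,0],[1.85,-1.8,0,0],[1.85,-1.8,0,0]]]'
```

```text
t: 7.12
eef_pos: [0.5788, -0.0907, 0.0829]
ee_rot: [3.134, -0.0, -1.725]
force: [-13.1, 7.9, 7.6]
width: 0.0149
gripper_force: 12.0
```

```bash
python3 -m crank '[[[0,0,0,0],[0,0,0,0],[0,0,-1,0],[0,0,-3,0],[0,0,-4,0],[0,0,-4.4,0],[0,0,-4.4,0]]]' 0.4; python3 fit.py top
python3 - <<'E'
from h import *
s=arm.get_state(); im,P=world('wrist'); I=im.astype(int); cv2.imwrite('pics/w3.png',im[...,::-1])
print(s['eef_pos'],s['ee_rot'])
red=(I[...,0]>I[...,1]+60)&(P[...,2]>.08)&(P[...,2]<.115)
a=-.151;R=np.array([[np.cos(a),-np.sin(a)],[np.sin(a),np.cos(a)]])
if red.any(): print('knob local',(P[red].mean(0)[:2]-[.604,.039])@R)
L=(P[...,:2]-[.604,.039])@R
b=(abs(L[...,1])<.045)&(L[...,0]<-.11)&(L[...,0]>-.15)&(P[...,2]>.055)&(P[...,2]<.08)
print('bar',b.sum(),np.nanpercentile(L[b],[5,50,95],axis=0) if b.any() else 0,np.nanmedian(P[b][:,2]))
m=(I[...,2]>I[...,0]+35)&(P[...,2]>.055)&(P[...,2]<.072)&(abs(L[...,1])<.1)
print('lid x',np.nanpercentile(L[m],[.5,99.5],axis=0))
E
```

```text
t: 8.0
eef_pos: [0.5831, -0.0908, 0.194]
ee_rot: [-3.141, 0.0, -1.723]
force: [0.6, 0.2, -0.4]
width: 0.0526
gripper_force: 0.0
top rect [681.7  70.8] [ 42.7 139.9] yaw 2.79
 knob [nan nan nan] 0 zmax None
 bar local [nan nan] nan 0
 piv [nan nan] nan
 head [-0.1296262   0.08779797] 0.6221437513048377
[ 0.58255427 -0.0907673   0.19304073] [ 3.14074782e+00 -1.17024853e-06 -1.72355120e+00]
knob local [-0.00625219 -0.13999037]
bar 0 0 nan
lid x [[-0.0803654  -0.09963724]
 [ 0.08215627 -0.00896638]]fit.py:12: RuntimeWarning: Mean of empty slice
  print(" knob",np.round(np.nanmean(P[red],0),4),red.sum(),"zmax",np.nanmax(P[red][:,2]) if red.any() else None)
  return np.nanmean(a, axis, out=out, keepdims=keepdims)
  return np.nanmean(a, axis, out=out, keepdims=keepdims)
```

View pics/w3.png

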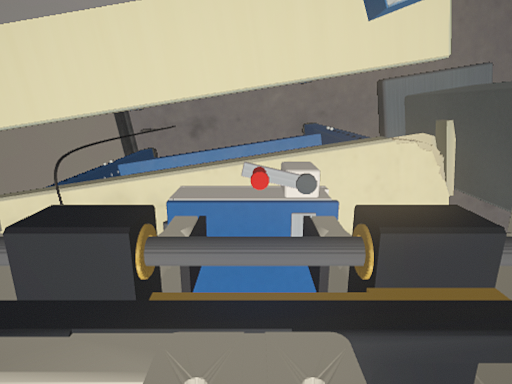

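The picture shows the hasp swung off: pivot (306,183), knob (260,180) beside the case. Now over the bar.

```bash
python3 -m crank '[[[-1,1,0,0],[-2.5,2.5,0.2,0],[-4,4,1,0],[-4.85,5,1.8,0],[-4.85,5,2.2,0],[-4.85,5,2.2,0],[-4.85,5,2.2,0]]]' 0.70
cat > bar.py <<'E'
from h import *
s=arm.get_state(); im,P=world('wrist'); I=im.astype(int)
print(s['eef_pos'],s['ee_rot'])
R=Ro.from_euler('xyz',s['ee_rot']).as_matrix(); T=(P-s['eef_pos'])@R
b=(P[...,2]>.05)&(P[...,2]<.075)&(abs(T[...,1])<.035)&(I.max(-1)-I.min(-1)<40)&(abs(T[...,0])<.07)
q=T[b]; print(b.sum(), np.percentile(q,[3,50,97],axis=0).round(4))
for lo in np.arange(-.06,.06,.02):
    k=q[(q[:,0]>lo)&(q[:,0]<lo+.02)]
    if len(k)>5: print(round(lo,2),len(k),'y',np.percentile(k[:,1],[5,50,95]).round(4),'wz',np.median(P[b][(q[:,0]>lo)&(q[:,0]<lo+.02)][:,2]).round(4))
E
python3 bar.py
```

```text
t: 8.98
eef_pos: [0.4783, 0.0477, 0.1391]
ee_rot: [3.142, -0.0, -1.724]
force: [-0.5, -0.1, 0.3]
width: 0.0266
gripper_force: 0.0
[0.47834571 0.04771108 0.13906357] [ 3.14154455e+00 -3.80666394e-04 -1.72396637e+00]
1928 [[-0.0675 -0.0307  0.0743]
 [ 0.0137 -0.0022  0.0761]
 [ 0.0467  0.004   0.0788]]
-0.04 219 y [-0.0047 -0.0007  0.0042] wz 0.0634
-0.02 287 y [-0.0047  0.0001  0.0041] wz 0.0633
0.0 307 y [-0.0046 -0.0007  0.004 ] wz 0.0632
0.02 352 y [-0.0053 -0.0007  0.0039] wz 0.0631
0.04 509 y [-0.033 -0.015  0.002] wz 0.0625
```

```bash
python3 -m crank '[[[0,0,0.8,0],[0,0,1.8,0],[0,0,2.8,0],[0,0,3.5,0],[0,0,3.85,0],[0,0,3.85,0]]]' 0.70;  python3 -m crank '[[[0,0,0,0],[0,0,0,0],[0,0,0,0],[0,0,0,0]]]' 1 25
```

```text
t: 9.78
eef_pos: [0.4779, 0.0478, 0.0427]
ee_rot: [3.141, -0.0, -1.724]
force: [-0.4, 0.2, 0.2]
width: 0.0264
gripper_force: 0.0
t: 10.28
eef_pos: [0.4794, 0.0484, 0.0438]
ee_rot: [-3.139, 0.001, -1.723]
force: [5.0, -4.6, -0.9]
width: 0.0091
gripper_force: 25.0
```

```bash
python3 -m crank '[[[0,-0.02,-0.42,0],[0,-0.07,-0.84,0],[0,-0.13,-1.25,0],[0,-0.22,-1.66,0],[0,-0.32,-2.07,0],[0,-0.45,-2.47,0],[0,-0.6,-2.86,0],[0,-0.76,-3.25,0],[0,-0.94,-3.63,0],[0,-1.14,-4,0],[0,-1.6,-4.7,0],[0,-1.6,-4.7,0]]]'
python3 - <<'E'
from h import *
ims=[]
a=-.151;R=np.array([[np.cos(a),-np.sin(a)],[np.sin(a),np.cos(a)]])
for cam in ["top","scene","wrist"]:
    im,P=world(cam); ims.append(im)
    for th in ["vial_red","vial_blue"]:
        for o in arm.trace(th,cam)[:2]:
            p=P[o["mask"]]; p=p[~np.isnan(p[:,0])]
            if len(p): print(cam,th,round(o["score"],2),o["extent"],"local",((np.median(p,0)[:2]-[.604,.039])@R).round(4),np.percentile(p[:,2],[5,95]).round(3))
h=np.vstack([np.hstack([ims[0][130:322,200:456],ims[1][130:322,170:426]]),cv2.resize(ims[2],(512,384))])
cv2.imwrite("pics/v.png",cv2.resize(h,(512,576))[...,::-1])
E
```

```text
t: 11.78
eef_pos: [0.5206, 0.042, 0.1618]
ee_rot: [-3.136, 0.001, -1.723]
force: [12.0, -4.0, -12.1]
width: 0.0086
gripper_force: 25.0
scene vial_red 0.54 [302.0, 215.9, 11.5, 17.9] local [ 0.0222 -0.0091] [0.009 0.049]
scene vial_blue 0.52 [306.6, 236.5, 12.4, 21.3] local [-0.0373 -0.0491] [0.012 0.049]
scene vial_blue 0.18 [152.9, 181.9, 23.5, 27.1] local [-0.0747  0.3292] [0.006 0.051]
wrist vial_red 0.73 [33.0, 0.0, 234.4, 293.1] local [-0.0263 -0.0638] [0.005 0.181]
wrist vial_blue 0.6 [33.9, 1.0, 232.5, 290.8] local [-0.0263 -0.0639] [0.005 0.181]
wrist vial_blue 0.58 [196.7, 128.6, 17.3, 14.9] local [-0.0374 -0.0502] [0.01  0.047]
```

View pics/v.png

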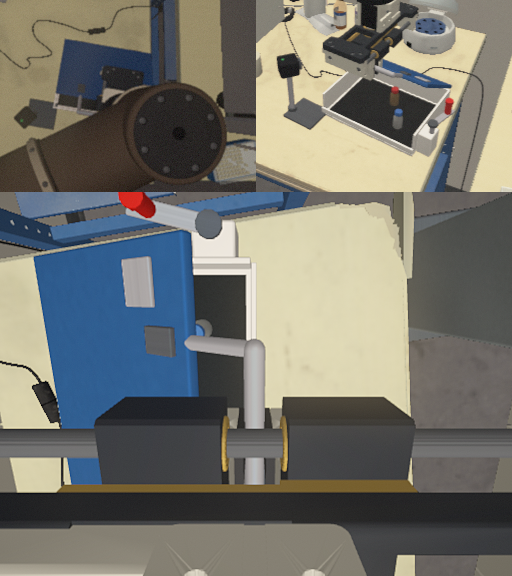

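The picture shows (scene crop) the red-capped vial at (395,97) in the rear part and the blue one at (398,118) nearer the front, both standing; the lid is held by the bar. Fit the red vial's centre.

Run:
```python
from h import *
from scipy.optimize import least_squares
a=-.151;R=np.array([[np.cos(a),-np.sin(a)],[np.sin(a),np.cos(a)]])
c=arm.get_calibration("scene"); C=-np.array(c["R"]).T@np.array(c["t"]); print("cam local",(C[:2]-[.603,.0395])@R,C[2])
for it in range(2):
    im,P=world("scene"); I=im.astype(int); L=(P[...,:2]-[.603,.0395])@R
    for th in ["vial_red","vial_blue"]:
        r=arm.trace(th,"scene")
        if not r: continue
        m=r[0]["mask"]&(abs(L[...,0])<.08)&(P[...,2]>.008)&(P[...,2]<.055); q=L[m]; z=P[m][:,2]
        q0=np.median(q,0); ok=np.linalg.norm(q-q0,axis=1)<.015
        side=ok&(z<.044)
        f=least_squares(lambda v:np.linalg.norm(q[side]-v,axis=1)-.01,q0+[.006,0],loss='soft_l1',f_scale=.002)
        t=q[ok&(z>.0455)]
        print(th,m.sum(),"med",q0.round(4),"circle",f.x.round(4),"captop",len(t),((t.min(0)+t.max(0))/2).round(4) if len(t) else 0, np.median(t,0) if len(t) else 0)
lens=np.array([-.092,.125])
def target(xr):
    from scipy.optimize import brentq
    S=np.array([xr,0,.048]);Ln=np.array([-.092,.150,.125])
    def off(al):
        n=np.array([-np.sin(al),0,-np.cos(al)]); H=np.array([.085,0,.053])
        d=lambda p:(p-H)@n
        Sm=S-2*d(S)*n; tt=d(Ln)/(d(Ln)-d(Sm)); X=Ln+tt*(Sm-Ln)
        return (X-H)@np.array([-np.cos(al),0,np.sin(al)])-.085
    return brentq(off,.4,1.4)
for x in (.02,.025,.03): print(x,target(x))
```

```text
cam local [-0.6499842  -0.33947123] 0.6700324023562398
vial_red 143 med [ 0.0226 -0.0092] circle [ 0.03   -0.0056] captop 35 [ 0.0282 -0.0079] [ 0.02680045 -0.00711094]
vial_blue 139 med [-0.0366 -0.0498] circle [-0.0288 -0.0466] captop 26 [-0.0328 -0.0484] [-0.03354632 -0.04829715]
vial_red 144 med [ 0.0228 -0.0093] circle [ 0.0299 -0.0059] captop 33 [ 0.0272 -0.0075] [ 0.02792524 -0.00754728]
vial_blue 165 med [-0.0359 -0.0502] circle [-0.0289 -0.0465] captop 40 [-0.0313 -0.0475] [-0.03166514 -0.04815923]
0.02 0.8896360171305631
0.025 0.8466840336621312
0.03 0.8001602942133162
```

```bash
python3 -m crank '[[[0,-0.12,-0.16,0],[0,-0.26,-0.34,0],[0,-0.53,-0.66,0],[0,-0.7,-0.84,0],[0,-0.87,-1.02,0],[0,-1.05,-1.2,0],[0,-1.24,-1.36,0],[0,-1.24,-1.36,0],[0,-1.24,-1.36,0],[0,-1.24,-1.36,0]]]'
cat > ang.py <<'E'
from h import *
a=-.151;R=np.array([[np.cos(a),-np.sin(a)],[np.sin(a),np.cos(a)]])
s=arm.get_state(); g=s['eef_pos']-Ro.from_euler('xyz',s['ee_rot']).as_matrix()[:,2]*.0188
l=(g[:2]-[.604,.039])@R; print("grasp",l,g[2],"angle",np.arctan2(g[2]-.054,.085-l[0])-np.arctan2(6,210),"rad",np.hypot(g[2]-.054,.085-l[0]))
for cam in ["wrist","top","scene"]:
    im,P=world(cam); I=im.astype(int); L=(P[...,:2]-[.604,.039])@R
    m=(I[...,2]>I[...,0]+35)&(abs(L[...,1])<.105)&(L[...,0]>-.08)&(L[...,0]<.08)&(P[...,2]>.075)
    if m.sum()>200:
        x,z=L[m][:,0],P[m][:,2]; k=np.polyfit(x,z,1); r=abs(np.polyval(k,x)-z)<.006; k=np.polyfit(x[r],z[r],1)
        print(cam,m.sum(),r.sum(),"angle",np.arctan(-k[0]),"z at hinge",np.polyval(k,.085))
    for th in ["hasp_knob"]:
        o=arm.recognise(th,cam); print(cam,th,[ (q['score'],q['extent']) for q in o[:1]])
E
python3 ang.py
```

```text
t: 13.78
eef_pos: [0.5487, 0.0375, 0.1937]
ee_rot: [-3.14, 0.001, -1.723]
force: [8.3, -1.6, -9.6]
width: 0.0094
gripper_force: 25.0
grasp [-0.05446714 -0.00979153] 0.2124531637707008 angle 0.8204769715277526 rad 0.21108881640546234
wrist 13383 12745 angle 0.8098484430068131 z at hinge 0.0678359045958446
wrist hasp_knob [(0.74, [179.4, 7.4, 78.8, 44.1])]
top hasp_knob []
scene 217 210 angle 0.836537015138141 z at hinge 0.054846549153835425
scene hasp_knob [(0.55, [342.0, 228.5, 27.7, 29.0])]
```

Both estimates put the lid at about 0.82 rad, which is the target. I'll settle, recheck the vials and hasp, and hand in.

```bash
python3 -m crank '[[[0,0,0,0],[0,0,0,0],[0,0,0,0],[0,0,0,0]]]'
python3 - <<'E'
from h import *
a=-.151;R=np.array([[np.cos(a),-np.sin(a)],[np.sin(a),np.cos(a)]])
im,P=world("scene"); I=im.astype(int); L=(P[...,:2]-[.603,.0395])@R
for th in ["vial_red","vial_blue"]:
    for o in arm.trace(th,"scene")[:1]: print(th,np.nanmedian(L[o["mask"]],0))
red=(I[...,0]>I[...,1]+60)&(P[...,2]>.08)&(P[...,2]<.115)&(abs(L[...,0])<.1)&(L[...,1]<-.06)
print("knob",np.nanmean(L[red],0),red.sum())
s=arm.get_state(); print(s['gripper_force'],s['width'],abs(s['qd']).max())
print(arm.job_done())
E
```

```text
t: 14.58
eef_pos: [0.5487, 0.0376, 0.1936]
ee_rot: [-3.14, 0.001, -1.723]
force: [9.3, -0.8, -11.5]
width: 0.0087
gripper_force: 25.0
vial_red [ 0.02231249 -0.0099188 ]
vial_blue [-0.03577969 -0.04976984]
knob [-0.00901816 -0.14017183] 87
24.997905492782593 0.009116991498793343 0.00101089348085748
the job is handed in; nothing more can be done
None
```

The job is handed in: the hasp is off the catch, and the gripper is holding the lid still at about 0.82 rad, which is right for the red vial at x ≈ 0.028 m. Both vials still stand where they were; I did not recheck the roll, and no verdict came back.

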